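# Lever open the snap-shut tablet caddy in the linen closet

## Task

The small pry tool has slid under the low white shelf riser: draw it out by its blade, lay it down on the open counter in front of the riser and let go, then take it again by its wooden handle. With its tip under the front edge of the grey laundry-tablet caddy's hinged lid, lever the lid up off its snap catches, fingers off the caddy, and swing the lid fully open so that it stands upright or beyond. Finally lay the tool flat on the counter, clear of the caddy and out from under the riser, and leave the other closet things where they stand.

Things in the scene. Friction and masses are not known exactly. Their poses are not given: they have to be found in the camera images.
- pry_handle (a point): Centre (half-way up) of the wooden handle of the loose pry tool (90 g): 80 mm long, 24 wide, 20 high. It lies on the handle's underside, so this point is then 10 mm up. x axis from handle to blade tip, z up as it lies. Centre of mass about 20 mm from here towards the blade. At the start the handle is hidden under the riser, about 45 mm of blade stands out.
- pry_blade (a point): Point on the tool's flat steel blade, 24 mm behind its tip, at mid-thickness, 10 mm over the counter as it lies (the blade hangs clear of the counter, level with the handle's mid-height). The blade is 70 mm long: the first 45 mm are 18 wide and 4 thick, the last 25 mm 16 wide and 2.5 thick. Axes as pry_handle.
- pry_tip (a point): Middle of the end edge of the tool's blade, 110 mm from pry_handle along its x axis. Same axes.
- caddy_slot (a point): Point in the pry notch at the caddy's front, straight below the middle of the lid's front edge, 55 mm over the counter. x axis points level into the notch (front to back), z up. The notch is a 34 mm wide gap in the front wall. The blade enters between the notch's floor (50 mm over the counter) and the lid's underside (60 mm). Behind it the space is free down to 25 mm height.
- caddy_ledge (a point): Middle of the outer edge of a 40 mm wide ledge in front of the notch: the fulcrum for levering, 16 mm in front of caddy_slot and 50 mm over the counter. The ledge's top runs level from here into the notch. Axes as caddy_slot.
- caddy_hinge (a point): Middle of the lid's hinge line, 121 mm behind caddy_slot and 70 mm over the counter; the line runs along the caddy's y axis. Axes as caddy_slot.
- caddy_lid (a joint): Lid's opening angle: 0 shut, grows as the front edge rises, upright near 1.57, stop at 1.9. Plate 117 mm deep, 104 wide, 6 thick, 10 mm below the rim: nothing to grip. Two sprung steel noses hold its front edge: about 7 N upward under that edge frees it after about 5 mm of rise. Then only a stiff hinge (about 2 N at the edge); it stays where it is left.
- caddy: The grey plastic caddy with lid and catches, fixed to the counter: 140 mm deep, 120 wide, 76 high, walls 6 mm, holding white tablets. Origin at the centre of its underside, 63 mm behind caddy_slot; x axis from front to back, z up.
- riser: Low white shelf riser, fixed: 260 mm wide, 150 deep, top at 58 mm, board 12 mm thick, open only towards its own -x side (mouth 46 mm high, 75 mm from the origin). Origin at the centre of its underside, z up. A tin and a box stand on its back half. The counter before the mouth is free for about 180 mm.
- tin: Bystander, leave alone: round tin 68 mm across, 45 mm high, on the riser. Origin under its centre.
- sheets: Bystander, leave alone: cardboard box 60 x 110 x 45 mm on the riser. Origin under its centre.
- scoop: Bystander, leave alone: white measuring cup 64 mm across, 60 mm high. Origin under its centre.
- jar: Bystander, leave alone: glass jar 76 mm across, 100 mm high. Origin under its centre.
- spray: Bystander, leave alone: white bottle 56 mm across, 160 mm high. Origin under its centre.
- brush: Bystander, leave alone: lint brush 150 x 45 mm, 33 mm high. Origin under its centre.
- carton: Bystander, leave alone: paper carton 70 x 100 mm, 130 mm high. Origin under its centre.
Not all that is in view belongs to the job. There is more than one size of the part that bears pry_handle; the job needs the smaller.

How it is judged:
On the way, in this order (a step that is already met when the one before it is completed fails the run):
1. the tool has been drawn out from under the riser and lies on the counter in front of it, let go (x of pry_handle in the frame of riser below -0.11 m and height (world z) of pry_handle below 0.016 m and contact force between the fingers and pry below 0.05 N and linear speed of pry below 0.03 m/s), for 0.2 s.
2. the lid has been levered off its catches by the tool, held by its handle, with the fingers off the caddy (value of joint caddy_lid above 0.1 rad and contact force between pry and caddy above 0.1 N and contact force between the fingers and caddy below 0.1 N and distance between the grasp point and pry_handle below 0.05 m), for 0.1 s.
At the end, for the whole second after the job is handed in: the lid stands open (more than 1.4 rad), and the tool lies flat and still on the counter (handle centre under 16 mm up, tilted less than 0.25 rad), not touching the caddy and its handle at least 110 mm from the riser's centre (value of joint caddy_lid above 1.4 rad and height (world z) of pry_handle below 0.016 m and angle between pry_handle's own z axis and vertical below 0.25 rad and linear speed of pry below 0.02 m/s and contact force between pry and caddy below 0.05 N and horizontal distance between pry_handle and riser above 0.11 m).
It fails at once if a bystander is pushed more than 30 mm from its place or tipped over (distance of any of tin, sheets, scoop, jar, spray, brush, carton from where it was at the start of the episode above 0.03 m or angle between any of tin, sheets, scoop, jar, spray, brush, carton's own z axis and vertical above 0.4 rad).
It also fails if it takes over 64 s, if anything falls off the work surface, if the arm or the gripper's body presses on something with over 40 N, if the wrist force passes 120 N, or if a joint passes its speed limit or range.

## Robot

A 7-joint arm with a two-finger parallel gripper is mounted at the origin on the work surface. World frame = base frame: x ahead of the robot, y to its left, z up, the work surface at z = 0. Lengths are in m, angles in rad, forces in N, time in s.
With the tool pointing down it reaches from about 0.4 to 0.9 m from the base axis. Payload 5.5 kg.
Tool frame: the origin (TCP) lies midway between the tips of the shut fingers; the grasp point (between the pads) lies 19 mm behind it (bot.tcp_to_grasp is the distance from the TCP to the grasp point, in m); z points along the fingers, x is the direction in which the jaws open and shut, and the axes are right-handed (so a half turn about z gives the same grasp; the last joint's range is limited). The gripper opens to 85 mm and grips with 20 to 120 N. Pads are 22 mm wide; open, the fingers measure 114 mm over their backs; the gripper's body (76 mm by 85 mm) begins 54 mm behind the grasp point. The pads swing forward as they close: fully open they stand 13 mm farther back than shut.
Start: joints at [-0.969, 0.501, -0.427, 1.55, 0.221, 1.138, -0.21], TCP at [0.216, 0.613, 0.231] pointing down, gripper open.
Joint ranges: [-2.88, 2.88], [-0.31, 2.03], [-1.54, 1.56], [0.2, 2.42], [-1.41, 4.55], [0.19, 2.02], [-2.57, 2.57]. Speed limits (rad/s): [2.57, 2.57, 3.14, 3.14, 3.14, 3.14, 3.14].

## Interface

Orientations are given as a unit quaternion [x, y, z, w].
In Python, from station import bot, fingers, solve_ik, status, optics, order gives the robot as it stands. Calls block until the motion is done:
- bot.move_pose(position, orientation): joint-space move of the TCP to a pose.
- bot.move_l(position, orientation=None, velocity=0.15, force_limit=None): straight line of the TCP; orientation=None keeps the orientation; velocity is the mean speed in m/s. With force_limit (N) it stops when the force on the tool has changed by that much, and returns True; else False.
- bot.move_joints(angles): joint-space move.
- fingers.set_gripper(opening, grip_force=None): finger opening in m; grip_force is the grip in N (None keeps the last); returns when the fingers have stopped.
- bot.dwell(seconds).
- solve_ik(position, orientation): joint angles nearest the present ones, or None.
- status.state(): the state.
- optics.snapshot(name): name is "scene" or "top"; returns a dict with "image" (400x640x3 uint8, blue, green, red), "camera_matrix" (3x3 intrinsics, pixels), "k1" (the pictures are not rectified: a ray, as slopes to the right and down, at radius r is drawn at 1 + k1 r^2 times it, then the intrinsics apply), "extrinsics" (4x4, takes a point from camera to world coordinates). Camera axes: x right, y down, z forward; pixel columns grow to the right and rows downward; lengths in m; the calibration is good to about 2 mm. A picture is of the moment at which its call begins. There is no depth.
A pose or a line that the arm cannot do raises bot.MotionError and nothing moves.
- order.finish_job(): hands the job in, once; it reports no verdict.
The state is a dict: "clock": time; "joint_positions": joint angles; "joint_velocities": joint speeds; "tau": joint torques, N m; "ee_pos": TCP position; "eef_rot": TCP orientation; "contact_force": force on the tool from outside, world axes, zero at the start; "torque": the same for the moment, N m; "width": finger opening in m.
Only numpy, scipy, OpenCV 4.12 (cv2) and the standard library are available. Lean on these libraries where they do the work, as an engineer would, in place of code of your own. Each camera call takes 0.05 s, during which the arm holds its last target.

## Working session

There is one attempt and no reset: what is moved stays moved. The work goes in short steps, each a Python script; the robot and the scene stay as the last script left them, time stands still between calls to the robot, and variables do not carry over. Pictures are saved under pics/ and viewed, and the job is handed in when it is done.

```bash
ls; mkdir -p pics
python3 - <<'E'
from station import bot, fingers, solve_ik, status, optics, order
import cv2, numpy as np
s=status.state(); print(s['clock'],s['ee_pos'],s['eef_rot'],s['width'],bot.tcp_to_grasp)
for n in ("scene","top"):
    d=optics.snapshot(n); cv2.imwrite(f"pics/{n}0.png",d["image"]); print(n,d["camera_matrix"],d["k1"],d["extrinsics"])
    np.savez(f"{n}0.npz",**d)
E
```

```text
pics
0.0 [0.2158421  0.61238179 0.23024855] [ 8.16179932e-01  5.77796990e-01 -8.16990646e-04  5.38199654e-04] 0.08555438996284076 0.0187
scene [[513.49508272   0.         322.02607905]
 [  0.         513.49508272 199.44902408]
 [  0.           0.           1.        ]] 0.0018040141828947398 [[ 0.85920888  0.33351854 -0.38797613  1.00317743]
 [ 0.51143151 -0.58074124  0.63338568 -0.81894162]
 [-0.01406787 -0.74263382 -0.66954993  0.93556315]
 [ 0.          0.          0.          1.        ]]
top [[369.66408228   0.         313.53371733]
 [  0.         369.66408228 203.92307369]
 [  0.           0.           1.        ]] -0.04427808712572613 [[ 0.00538313 -0.98960638  0.14370192  0.35857552]
 [-0.99914097 -0.01122755 -0.03989061  0.03225585]
 [ 0.04108943 -0.14336374 -0.98881672  1.0484849 ]
 [ 0.          0.          0.          1.        ]]
```

View pics/scene0.png

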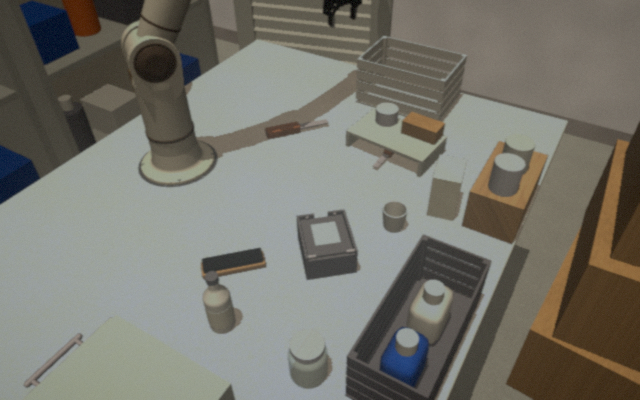

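View pics/top0.png

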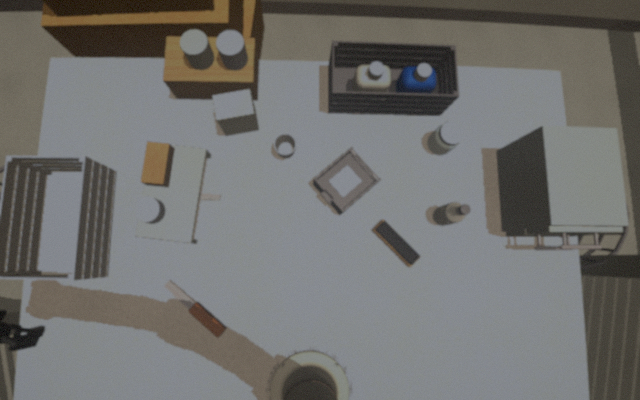

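The top view shows two pry tools. The one with its blade out of the riser mouth at top px (210,197) / scene px (383,160) fits the job because its handle is hidden under the riser. The one lying open at top px (200,310) / scene px (297,128) is the larger decoy. I'll confirm this in enlarged crops.

Run:
```python
import cv2, numpy as np
t=cv2.imread("pics/top0.png"); s=cv2.imread("pics/scene0.png")
def crop(im,x0,y0,w,h,k): return cv2.resize(im[y0:y0+h,x0:x0+w],None,fx=k,fy=k,interpolation=cv2.INTER_CUBIC)
cv2.imwrite("pics/c1.png",cv2.convertScaleAbs(crop(t,130,130,110,80+40,5)*1.0,alpha=1.3))
cv2.imwrite("pics/c2.png",cv2.convertScaleAbs(crop(t,300,140,90,80,7)*1.0,alpha=1.5))
cv2.imwrite("pics/c3.png",cv2.convertScaleAbs(crop(s,340,95,110,90,6)*1.0,alpha=1.3))
cv2.imwrite("pics/c4.png",cv2.convertScaleAbs(crop(s,285,200,80,80,7)*1.0,alpha=1.5))
```

```text
(no output)
```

View pics/c1.png

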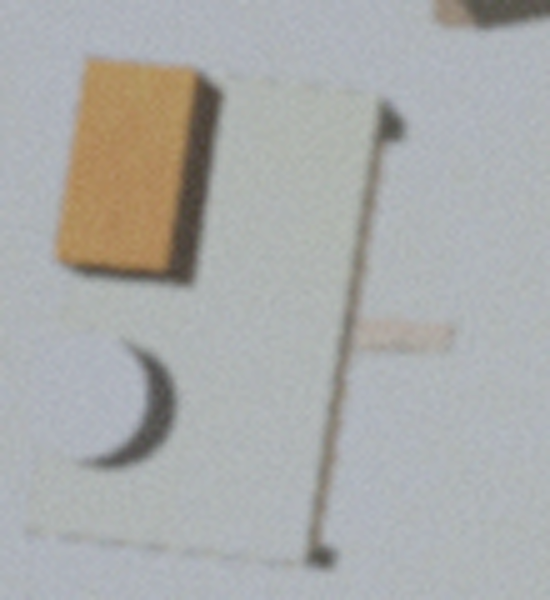

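View pics/c2.png

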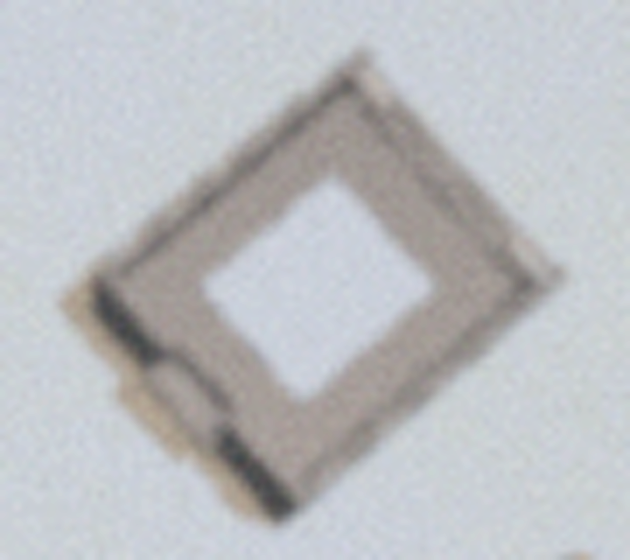

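View pics/c3.png

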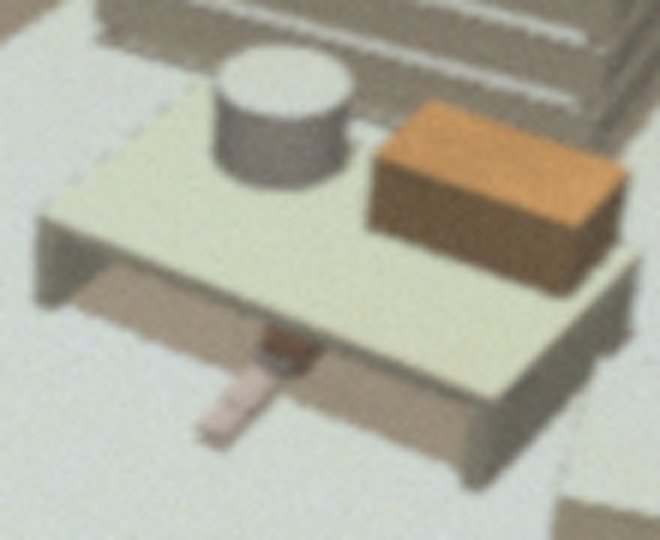

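View pics/c4.png

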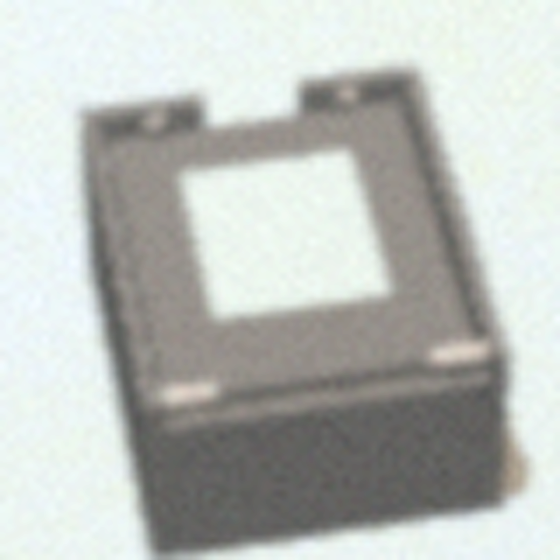

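The crops confirm it. In c3 only the riser tool has its (red-brown) handle under the board, with its tip at scene px ≈(375,167) / top px ≈(220,198). The caddy's notch and ledge face lower-left in the top view, at px ≈(326,197). Next I fit the poses using both cameras.

```bash
cat > H.py <<'E'
import numpy as np, cv2
from scipy.optimize import least_squares
C={n:dict(np.load(f"{n}0.npz")) for n in("scene","top")}
def proj(n,P):
    d=C[n];T=np.linalg.inv(d["extrinsics"]);P=np.atleast_2d(P)@T[:3,:3].T+T[:3,3]
    dist=np.array([float(d["k1"]),0,0,0])
    return cv2.projectPoints(P,np.zeros(3),np.zeros(3),d["camera_matrix"],dist)[0][:,0]
def back(n,uv,z):
    d=C[n];E=d["extrinsics"]
    r=cv2.undistortPoints(np.array([[uv]],float),d["camera_matrix"],np.array([float(d["k1"]),0,0,0]))[0,0]
    v=E[:3,:3]@[r[0],r[1],1];o=E[:3,3];return o+v*(z-o[2])/v[2]
def rz(a):c,s=np.cos(a),np.sin(a);return np.array([[c,-s,0],[s,c,0],[0,0,1]])
def fit(obs,x0):
    # obs: list (cam, local pt, uv)
    def res(p):
        return np.concatenate([(proj(n,rz(p[2])@np.array(l)+[p[0],p[1],0])[0]-uv) for n,l,uv in obs])
    r=least_squares(res,x0,loss="soft_l1");return r.x,res(r.x).reshape(-1,2)
E
python3 - <<'E'
from H import *
np.set_printoptions(precision=4,suppress=True)
c1=lambda x,y:np.array([130+(x+.5)/5-.5,130+(y+.5)/5-.5]); c2=lambda x,y:np.array([300+(x+.5)/7-.5,140+(y+.5)/7-.5])
c3=lambda x,y:np.array([340+(x+.5)/6-.5,95+(y+.5)/6-.5]); c4=lambda x,y:np.array([285+(x+.5)/7-.5,200+(y+.5)/7-.5])
# riser local x: -x = mouth. mouth faces -y world -> local x=+y world, yaw~+90deg; local y -> world -x
z=.058
r=[("top",(-.075,-.13,z),c1(383,95)),("top",(-.075,.13,z),c1(315,550)),("top",(.075,.13,z),c1(25,530)),
("scene",(-.075,.13,z),c3(40,215)),("scene",(-.075,-.13,z),c3(495,397)),("scene",(.075,-.13,z),c3(640,255))]
x,e=fit(r,[.5,.3,1.57]);print("riser",x,"\n",e)
z=.076
k=[("top",(-.07,.06,z),c2(95,290)),("top",(-.07,-.06,z),c2(280,512)),("top",(.07,.06,z),c2(362,52)),("top",(.07,-.06,z),c2(562,275)),
("scene",(-.07,-.06,z),c4(85,112)),("scene",(-.07,.06,z),c4(418,70)),("scene",(.07,.06,z),c4(503,358)),("scene",(.07,-.06,z),c4(150,408))]
for k0 in ([.5,-.1,-.8],[.5,-.1,.8]):
    x,e=fit(k,k0);print("caddy",x,"\n",e)
print("tip",back("top",c1(451,338),.0105),back("scene",c3(212,437),.0105))
print("base",back("top",c1(358,335),.0113), "handle end/blade root scene",back("scene",c3(272,385),.0113))
for n,uv in(("scoop",(285,147)),("brush",(396,243)),("bigtool",(207,320)),("bigtip",(170,284))): print(n,back("top",uv,.03))
E
```

```text
riser [0.5336 0.3752 1.4642] 
 [[ 0.6394 -0.7178]
 [-0.8549  2.6181]
 [ 1.2064 -0.036 ]
 [-0.6741 -0.5816]
 [ 0.4947  0.2321]
 [ 1.0417 -1.4803]]
caddy [ 0.5694 -0.0972 -0.8518] 
 [[-0.1857 -2.3076]
 [ 2.871  -0.3581]
 [ 0.3018 -0.7282]
 [ 1.0356  0.1323]
 [-0.7742 -1.0812]
 [ 0.0683 -1.6935]
 [ 1.1503 -1.2949]
 [-1.0068 -0.6855]]
caddy [ 0.5694 -0.0972 -0.8518] 
 [[-0.1857 -2.3076]
 [ 2.871  -0.3581]
 [ 0.3018 -0.7282]
 [ 1.0356  0.1323]
 [-0.7742 -1.0812]
 [ 0.0683 -1.6935]
 [ 1.1503 -1.2949]
 [-1.0068 -0.6855]]
tip [0.5256 0.2555 0.0105] [0.5289 0.2507 0.0105]
base [0.5266 0.3077 0.0113] handle end/blade root scene [0.5366 0.301  0.0113]
scoop [0.6693 0.0733 0.03  ]
brush [ 0.3995 -0.2386  0.03  ]
bigtool [0.1919 0.2726 0.03  ]
bigtip [0.2852 0.3754 0.03  ]
```

```bash
cat > ov.py <<'E'
from H import *
def draw(n,x0,y0,w,h,k,polys,out,src=None,alpha=1.5):
    im=src if src is not None else cv2.imread(f"pics/{n}0.png")
    c=cv2.convertScaleAbs(cv2.resize(im[y0:y0+h,x0:x0+w],None,fx=k,fy=k,interpolation=cv2.INTER_CUBIC),alpha=alpha)
    for P,col in polys:
        q=(proj(n,P)-[x0,y0]+.5)*k-.5
        cv2.polylines(c,[np.round(q).astype(int)],len(P)>2,col,1,cv2.LINE_AA)
    cv2.imwrite(out,c)
def box(p,x0,x1,y0,y1,z): return np.array([(x0,y0,z),(x1,y0,z),(x1,y1,z),(x0,y1,z)])@rz(p[2]).T+[p[0],p[1],0]
def caddy(p):
    return [(box(p,-.07,.07,-.06,.06,.076),(0,0,255)),(box(p,-.07,.07,-.06,.06,0),(0,160,0)),
     (box(p,-.079,-.064,-.02,.02,.05),(255,0,0)),(box(p,-.059,.058,-.052,.052,.066),(0,255,255))]
E
python3 - <<'E'
from ov import *
p=[.5694,-.0972,-.8518]
draw("top",300,140,90,80,7,caddy(p),"pics/o1.png"); draw("scene",285,200,80,80,7,caddy(p),"pics/o2.png")
E
```

```text
(no output)
```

View pics/o1.png

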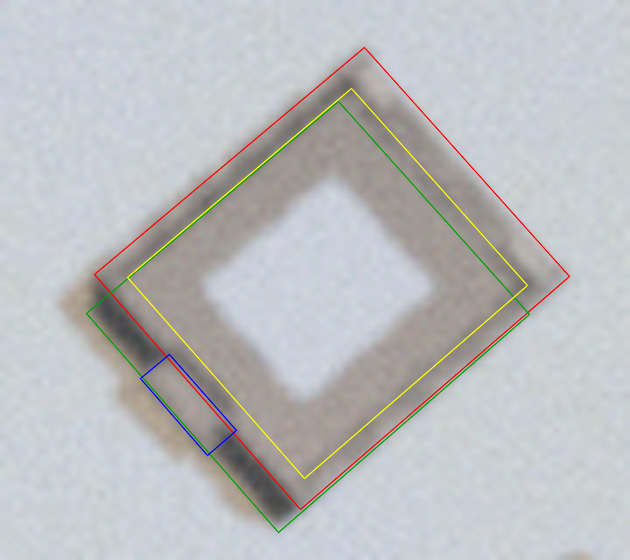

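View pics/o2.png

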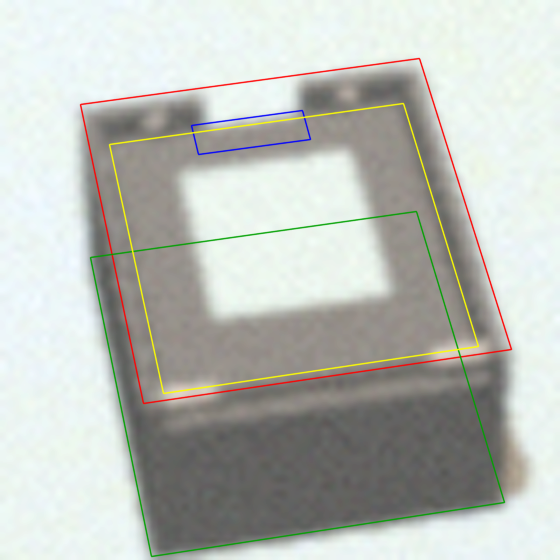

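Run:
```python
from ov import *
np.set_printoptions(precision=4,suppress=True)
c2=lambda x,y:np.array([300+(x+.5)/7-.5,140+(y+.5)/7-.5]);c4=lambda x,y:np.array([285+(x+.5)/7-.5,200+(y+.5)/7-.5])
z=.076
k=[("top",(-.07,.06,z),c2(97,280)),("top",(-.07,-.06,z),c2(298,506)),("top",(.07,.06,z),c2(363,51)),("top",(.07,-.06,z),c2(564,274)),
("top",(-.07,.06,0),c2(89,304)),("top",(-.07,-.06,0),c2(277,520)),
("scene",(-.07,-.06,z),c4(83,110)),("scene",(-.07,.06,z),c4(418,67)),("scene",(.07,.06,z),c4(507,352)),("scene",(.07,-.06,z),c4(146,405)),
("scene",(.07,.06,0),c4(502,503)),("scene",(.07,-.06,0),c4(156,553))]
for s in (["top"],["scene"],["top","scene"]):
    x,e=fit([o for o in k if o[0] in s],[.57,-.1,-.85]);print(s,x,np.abs(e).mean(0), e.mean(0))
draw("top",300,140,90,80,7,caddy(x),"pics/o3.png"); draw("scene",285,200,80,80,7,caddy(x),"pics/o4.png")
```

```text
['top'] [ 0.5704 -0.0971 -0.8544] [0.3271 0.7547] [ 0.0019 -0.0065]
['scene'] [ 0.5701 -0.098  -0.8528] [0.4371 0.4411] [ 0.006  -0.0774]
['top', 'scene'] [ 0.5702 -0.0975 -0.8546] [0.4087 0.6162] [ 0.1334 -0.072 ]
```

View pics/o3.png

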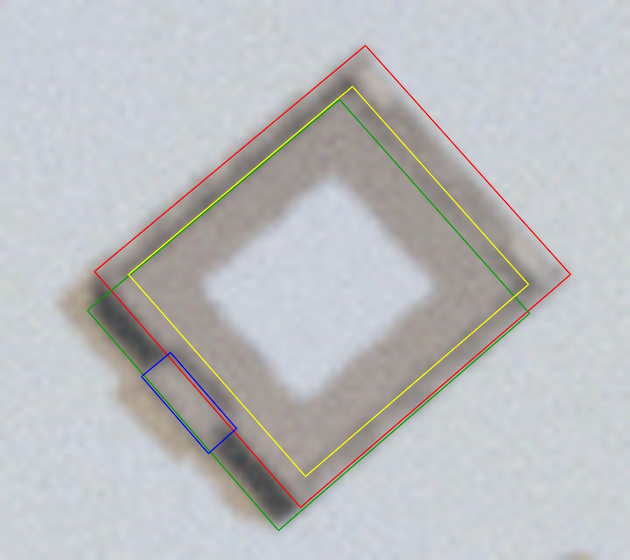

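View pics/o4.png

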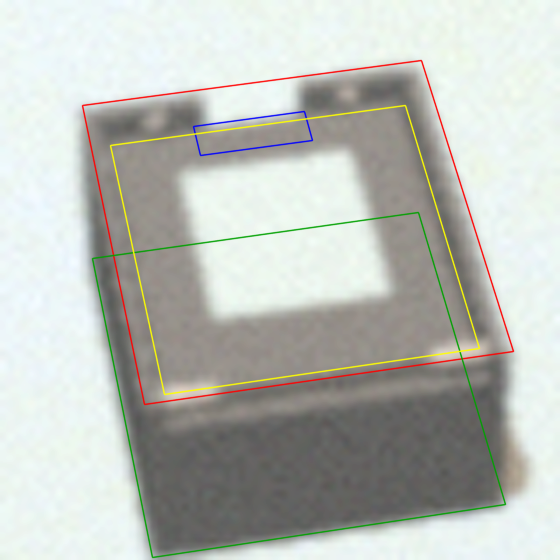

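```bash
cat >> ov.py <<'E'
def tool(p):
    b=lambda x0,x1,w,z:box(p,x0,x1,-w/2,w/2,z)
    return [(b(-.04,.04,.024,.02),(0,160,0)),(b(.04,.085,.018,.012),(255,0,0)),(b(.085,.11,.016,.0112),(0,0,255))]
def riser(p): return [(box(p,-.075,.075,-.13,.13,.058),(0,0,255)),(box(p,-.075,.075,-.13,.13,0),(0,160,0))]
E
python3 - <<'E'
from ov import *
yaw=-1.585
t=np.array([.5275,.253]);h=t-.11*np.array([np.cos(yaw),np.sin(yaw)])
P=tool((h[0],h[1],yaw))+riser((.5336,.3752,1.4642))
draw("top",185,170,50,50,12,P,"pics/t1.png",alpha=1.2); draw("scene",360,130,60,50,12,P,"pics/t2.png",alpha=1.2)
E
```

```text
(no output)
```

View pics/t1.png

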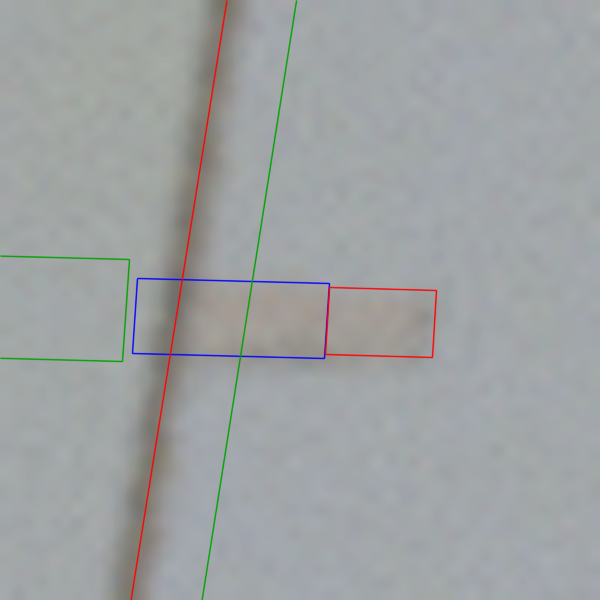

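View pics/t2.png

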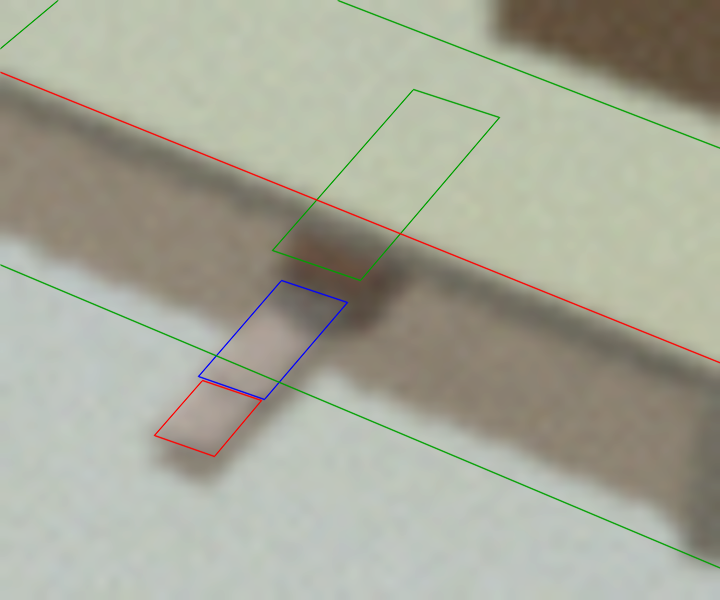

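The overlay matches the blade within about 2 mm in both views, and the tip is at (0.527, 0.253). Now I grasp the blade and draw the tool out.

```bash
cat > rb.py <<'E'
from station import bot, fingers, solve_ik, status, optics, order
import numpy as np, cv2
from scipy.spatial.transform import Rotation as Ro
np.set_printoptions(precision=4,suppress=True)
def Rm(yaw,tilt=0,flip=1):
    u=np.array([np.cos(yaw),np.sin(yaw),0]);z=np.array([0,0,-1.]);x=np.cross(z,u)*flip;y=np.cross(z,x)
    R0=np.column_stack([x,y,z]); n=np.cross(u,[0,0,1])  # rot about n by +tilt lifts u
    return Ro.from_rotvec(n*tilt).as_matrix()@R0
def q(yaw,tilt=0,flip=1): return Ro.from_matrix(Rm(yaw,tilt,flip)).as_quat().tolist()
def st(m=""):
    s=status.state();print(m,"t%.2f"%s["clock"],"p",np.array(s["ee_pos"]),"w%.4f"%s["width"],"F",np.array(s["contact_force"]),flush=True)
    return s
def snap(tag,n="top",crop=None,k=1):
    d=optics.snapshot(n);cv2.imwrite(f"pics/{n}_{tag}.png",d["image"]);return d
E
python3 - <<'E'
from rb import *
yaw=-1.585
for f in (1,-1):
    for p,y,t in (((.527,.271,.12),yaw,0),((.527,.271,.004),yaw,0),((.527,.136,.004),yaw,0),((.527,.25,.004),yaw,0),((.45,.04,.05),-.853,0),((.45,.04,.03),-.853,.4),((.55,-.08,.15),-.853,.3)):
        j=solve_ik(list(p),q(y,t,f));print(f,p,None if j is None else np.array(j))
E
```

```text
1 (0.527, 0.271, 0.12) [-0.0152  0.5913 -0.674   1.7842  0.4506  0.9254  2.2434]
1 (0.527, 0.271, 0.004) [-0.0574  0.7682 -0.6201  1.8232  0.6289  0.7566  2.1091]
1 (0.527, 0.136, 0.004) [ 0.149   0.694  -0.5735  1.9464  0.5903  0.6732  2.3331]
1 (0.527, 0.25, 0.004) [-0.0263  0.7544 -0.6132  1.8473  0.6233  0.7412  2.1396]
1 (0.45, 0.04, 0.05) [-1.0256  0.7544  1.129   2.1989 -0.9774  0.8432 -1.6759]
1 (0.45, 0.04, 0.03) [-0.0141  0.502  -0.4997  2.3188  1.233   0.6604  2.2979]
1 (0.55, -0.08, 0.15) [-0.9503  0.5548  1.1389  2.0908 -0.5053  0.6271 -1.9687]
-1 (0.527, 0.271, 0.12) [-0.4446  0.4969 -0.0979  1.7995  0.0622  0.8481 -0.586 ]
-1 (0.527, 0.271, 0.004) [-0.4546  0.6716 -0.0857  1.8375  0.0898  0.6362 -0.6082]
-1 (0.527, 0.136, 0.004) [-0.2781  0.6129 -0.0297  1.9612  0.0318  0.568  -0.3434]
-1 (0.527, 0.25, 0.004) [-0.4297  0.66   -0.0767  1.8617  0.0806  0.6229 -0.5701]
-1 (0.45, 0.04, 0.05) [-0.0895  0.4151 -0.0682  2.1719  0.0521  0.5561  0.5217]
-1 (0.45, 0.04, 0.03) [-0.5621  0.454   0.1218  2.3365  0.9566  0.4106 -0.6346]
-1 (0.55, -0.08, 0.15) [-0.1316  0.3012  0.0879  2.0681  0.3655  0.6165  0.3848]
```

```bash
python3 - <<'E'
from rb import *
yaw=-1.585; Q=q(yaw,0,-1)
bot.move_pose([.527,.271,.15],Q); fingers.set_gripper(.05,40); st("above")
print(bot.move_l([.5268,.271,.004],velocity=.1,force_limit=8)); st("down")
snap("g1"); snap("g1","scene")
fingers.set_gripper(0,40); st("closed")
E
python3 -c "
import cv2,numpy as np
a=cv2.imread('pics/top_g1.png')[150:250,150:270];b=cv2.imread('pics/scene_g1.png')[100:200,320:440]
cv2.imwrite('pics/g1.png',np.hstack([cv2.resize(a,(400,333)),cv2.resize(b,(400,333))]))"
```

```text
above t2.26 p [0.5269 0.2712 0.15  ] w0.0499 F [-0.1703  0.3935 -0.4373]
False
down t3.87 p [0.5274 0.2713 0.0047] w0.0500 F [-0.1578  0.0745  0.6468]
closed t4.38 p [0.5268 0.271  0.0041] w0.0136 F [ 0.0221 -1.1852  1.0663]
```

View pics/g1.png

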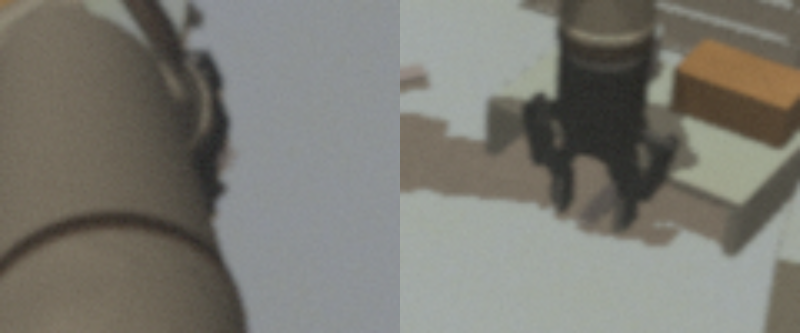

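The pads straddle the blade, and the closed width of 13.6 mm shows they're holding something. Drawing it out now.

```bash
python3 - <<'E'
from rb import *
yaw=-1.585; u=np.array([np.cos(yaw),np.sin(yaw)])
p=np.array([.5268,.271])+u*.14
bot.move_l([*p,.004],velocity=.1); st("drawn")
fingers.set_gripper(.05); st("open")
bot.move_l([*p,.13],velocity=.25); bot.dwell(.3)
bot.move_pose([.40,.25,.25],q(yaw,0,-1)); st()
for n in("top","scene"):
    snap("d1",n)
E
python3 -c "
import cv2,numpy as np
b=cv2.imread('pics/scene_d1.png')[100:220,300:480];a=cv2.imread('pics/top_d1.png')[120:240,150:330]
cv2.imwrite('pics/d1.png',np.vstack([cv2.resize(a,(450,300)),cv2.resize(b,(450,300))]))"
```

```text
drawn t5.93 p [0.5248 0.1313 0.004 ] w0.0138 F [ 1.0425 -0.977   1.4777]
open t6.37 p [0.5247 0.1313 0.0039] w0.0498 F [-0.0251  1.1743 -0.5862]
 t8.17 p [0.4007 0.2488 0.2493] w0.0502 F [-0.3811 -0.8081 -0.6074]
```

View pics/d1.png

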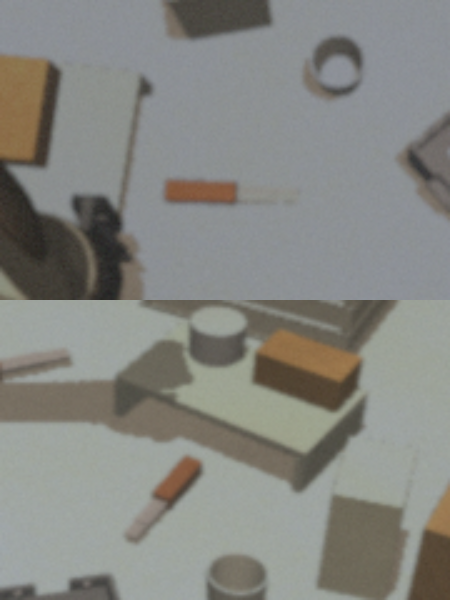

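The tool is out and lying free: handle at top px (230,196), tip at (269,198). The decoy is untouched. Next I measure its pose.

Run:
```python
from ov import *
yaw=-1.595
t=np.array([.5255,.1135]);h=t-.11*np.array([np.cos(yaw),np.sin(yaw)]);print(h)
P=tool((h[0],h[1],yaw))
for n,a in(("top",(205,165,75,60,9)),("scene",(340,145,60,75,8))): draw(n,*a,P,f"pics/e_{n}.png",src=cv2.imread(f"pics/{n}_d1.png"),alpha=1.2)
a=cv2.imread("pics/e_top.png");b=cv2.imread("pics/e_scene.png");b=cv2.resize(b,None,fx=540/b.shape[0],fy=540/b.shape[0])[:, :]
cv2.imwrite("pics/e.png",cv2.resize(np.hstack([a,b]),None,fx=.7,fy=.7,interpolation=cv2.INTER_AREA))
```

```text
[0.52816214 0.22346778]
```

View pics/e.png

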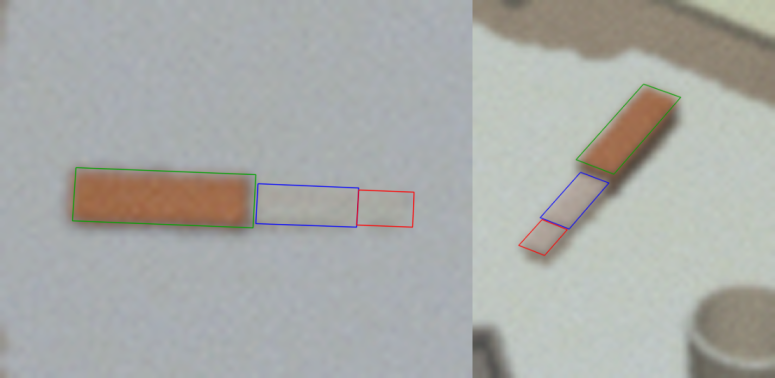

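The overlay agrees to about 1.5 mm, putting the handle centre at about (0.528, 0.2245). Now I take the handle, pre-check IK for the lever path, and move to the pre-entry pose.

```bash
cat > plan.py <<'E'
from rb import *
CY=-.853; CO=np.array([.570,-.0975,0]); X=np.array([np.cos(CY),np.sin(CY),0]); Z=np.array([0,0,1.])
SLOT=CO-.063*X+.055*Z; LEDGE=CO-.079*X+.05*Z; HINGE=CO+.058*X+.07*Z
HZ=.0065  # handle centre above TCP, along tool normal
L=.110
def tcp(tip,th):  # TCP for tool tip (mid-thickness) and tilt
    t=np.cos(th)*X+np.sin(th)*Z;n=-np.sin(th)*X+np.cos(th)*Z
    return tip-L*t-HZ*n
def lever_tip(th,d=.045,dz=0):
    t=np.cos(th)*X+np.sin(th)*Z;n=-np.sin(th)*X+np.cos(th)*Z
    return LEDGE+.002*n+d*t+dz*Z
def lid_tip(phi,r): return HINGE+X*(-r*np.cos(phi)-.011*np.sin(phi))+Z*(r*np.sin(phi)-.011*np.cos(phi))
Qc=lambda th:q(CY,th,-1)
E
python3 - <<'E'
from plan import *
def chk(n,tip,th):
    j=solve_ik(tcp(tip,th).tolist(),Qc(th));print(n,tcp(tip,th),None if j is None else np.array(j))
print(SLOT,LEDGE,HINGE)
chk("pre",SLOT-.03*X,0);chk("in",SLOT+.029*X,0)
for th in(.25,.5):chk(("lev",th),lever_tip(th),th)
for phi,th in((.3,.45),(1,.35),(1.75,.3)):chk(("lid",phi),lid_tip(phi,.09),th)
E
```

```text
[ 0.5286 -0.05    0.055 ] [ 0.518 -0.038  0.05 ] [ 0.6081 -0.1412  0.07  ]
pre [0.4365 0.0554 0.0485] [-0.102   0.4043 -0.0986  2.1985  0.0751  0.5417  0.4608]
in [0.4753 0.011  0.0485] [-0.0243  0.4479 -0.0654  2.1175  0.0518  0.5776  0.5912]
('lev', 0.25) [0.4773 0.0086 0.0296] [-0.2852  0.4516  0.0505  2.2433  0.5569  0.3845 -0.035 ]
('lev', 0.5) [0.4819 0.0034 0.0149] [-0.6214  0.5492  0.2363  2.3271  1.2426  0.3758 -0.9028]
('lid', 0.3) [ 0.4862 -0.0015  0.0324] [-0.5204  0.4843  0.1826  2.3065  1.0644  0.3864 -0.651 ]
('lid', 1) [ 0.5036 -0.0214  0.096 ] [-0.254   0.3335  0.0277  2.2186  0.6464  0.51   -0.0676]
('lid', 1.75) [ 0.5437 -0.0674  0.1218] [-0.0976  0.3391  0.0169  2.0981  0.4461  0.5686  0.274 ]
```

```bash
python3 - <<'E'
from plan import *
yaw=-1.59
Q=q(yaw,0,-1)
bot.move_pose([.528,.2245,.13],Q)
print(bot.move_l([.528,.2245,.0035],velocity=.1,force_limit=10)); st("down")
fingers.set_gripper(0,100); s=st("grip")
bot.move_l([.528,.2245,.15],velocity=.12); st("lift")
p=tcp(SLOT-.035*X,0)
bot.move_pose([*p[:2],.13],Qc(0)); bot.move_l(p.tolist(),velocity=.1); st("pre"); print(p)
for n in("top","scene"): snap("p1",n)
E
cat > show.py <<'E'
import sys
from ov import *
import numpy as np
E
python3 -c "
import cv2,numpy as np
a=cv2.imread('pics/top_p1.png')[140:240,260:390];b=cv2.imread('pics/scene_p1.png')[150:290,240:400]
cv2.imwrite('pics/p1.png',np.vstack([cv2.resize(a,(390,300)),cv2.resize(b,(390,300))]))"
```

```text
False
down t10.43 p [0.5286 0.2248 0.0042] w0.0499 F [ 0.7283  0.7105 -0.2164]
grip t10.79 p [0.5285 0.2247 0.0045] w0.0221 F [-2.3093 -1.3002  5.4231]
lift t12.17 p [0.5274 0.2242 0.1491] w0.0217 F [ 0.1871  0.2081 -1.1395]
pre t14.05 p [0.4337 0.0594 0.0488] w0.0211 F [ 0.1772  0.3933 -1.4724]
[0.4332 0.0592 0.0485]
```

View pics/p1.png

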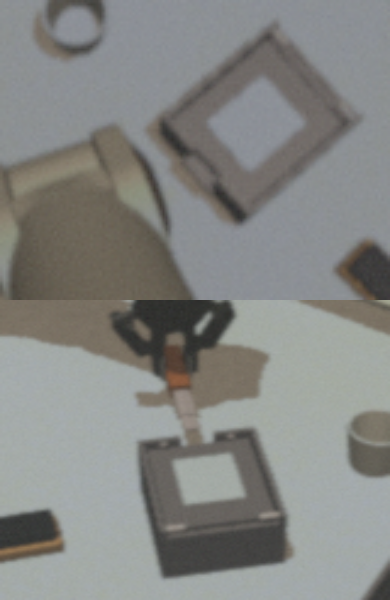

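The tool is held by its handle with the blade aimed at the notch (scene px ≈(319,205)). I'll overlay the expected tool to check the tip before entry.

Run:
```python
from ov import *
from plan import tcp,SLOT,X,CY
h=SLOT-.035*X-.11*X
def b(x0,x1,w,z): return box((h[0],h[1],CY),x0,x1,-w/2,w/2,z+.045)
P=[(b(-.04,.04,.024,.02),(0,160,0)),(b(.04,.085,.018,.012),(255,0,0)),(b(.085,.11,.016,.0112),(0,0,255))]+caddy((.570,-.0975,-.853))[2:3]
draw("scene",295,165,65,60,10,P,"pics/p2.png",src=cv2.imread("pics/scene_p1.png"),alpha=1.4)
```

View pics/p2.png

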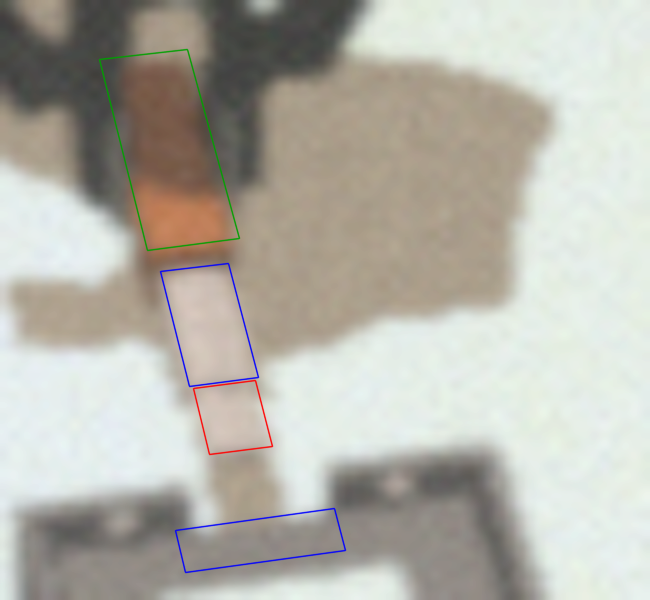

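The prediction lies on the image within about 1 mm, and the tip is centred on the gap. Inserting now.

```bash
python3 - <<'E'
from plan import *
s0=st("pre")
r=bot.move_l(tcp(SLOT+.012*X,0).tolist(),velocity=.04,force_limit=5);st(f"in1 {r}")
if not r:
    r=bot.move_l(tcp(SLOT+.029*X,0).tolist(),velocity=.04,force_limit=5);st(f"in2 {r}")
for n in("top","scene"): snap("i1",n)
E
python3 -c "
import cv2,numpy as np
a=cv2.imread('pics/top_i1.png')[140:240,260:390];b=cv2.imread('pics/scene_i1.png')[150:290,240:400]
cv2.imwrite('pics/i1.png',np.vstack([cv2.resize(a,(390,300)),cv2.resize(b,(390,300))]))"
```

```text
pre t14.15 p [0.4339 0.0593 0.0491] w0.0218 F [ 0.283   0.0236 -0.7667]
in1 False t15.47 p [0.4638 0.024  0.0485] w0.0213 F [ 0.2068 -0.1275 -0.5349]
in2 False t16.05 p [0.4753 0.0108 0.0484] w0.0217 F [ 0.3192  0.2826 -1.0184]
```

View pics/i1.png

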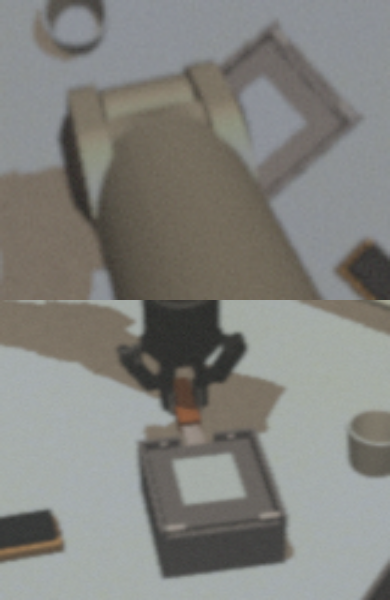

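The blade went in without contact: no force rise, and its tip is hidden under the lid. Levering about the ledge in small steps.

```bash
python3 - <<'E'
from plan import *
for th in np.arange(.06,.51,.055):
    try: bot.move_l(tcp(lever_tip(th),th).tolist(),Qc(th),velocity=.02)
    except bot.MotionError as e: print("ERR",th,e);break
    s=st("th%.2f"%th); 
    if np.linalg.norm(s["contact_force"])>35: print("stop");break
bot.dwell(.3);s=st("hold");print(np.array(s["joint_positions"]))
for n in("top","scene"): snap("l1",n)
E
python3 -c "
import cv2,numpy as np
a=cv2.imread('pics/top_l1.png')[140:240,260:390];b=cv2.imread('pics/scene_l1.png')[150:290,240:400]
cv2.imwrite('pics/l1.png',np.vstack([cv2.resize(a,(390,300)),cv2.resize(b,(390,300))]))"
```

```text
th0.06 t16.64 p [0.4757 0.0109 0.042 ] w0.0217 F [-1.4777  0.1821  3.0361]
th0.11 t16.97 p [0.4759 0.0108 0.0383] w0.0215 F [-1.3526  1.9626  4.1034]
th0.17 t17.29 p [0.4772 0.0094 0.035 ] w0.0217 F [ 1.0013 -0.6393  4.7839]
th0.22 t17.62 p [0.4778 0.0087 0.0316] w0.0216 F [ 1.9125 -1.8575  3.6453]
th0.28 t17.94 p [0.4778 0.0085 0.0277] w0.0214 F [-0.6056  1.0959  5.2498]
th0.33 t18.27 p [0.4784 0.0076 0.0242] w0.0215 F [-0.6996  1.6518  4.9302]
th0.39 t18.59 p [0.4791 0.0067 0.0207] w0.0215 F [-2.6282  1.9508  5.4547]
th0.44 t18.92 p [0.4804 0.0055 0.0202] w0.0216 F [-24.1631  14.5557  63.2216]
stop
hold t19.22 p [0.4804 0.0055 0.0202] w0.0215 F [-23.474   14.5744  62.742 ]
[-0.8023  0.5609  0.4902  2.3217  0.7947  0.236  -0.4482]
```

View pics/l1.png

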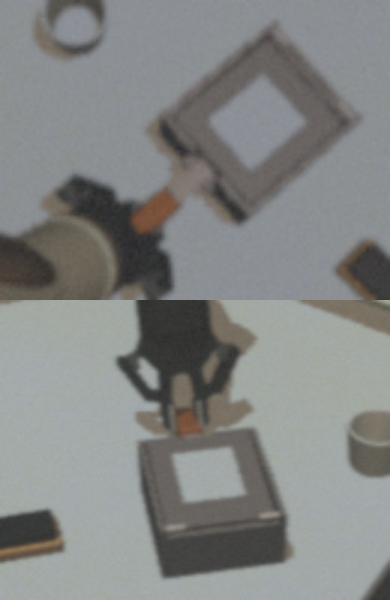

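At the last step the handle's rear end met the counter (63 N upward, within limits). The lid has risen: it now hides the front wall in the scene view. I'll ease off and continue by lifting.

```bash
python3 - <<'E'
from plan import *
th=.4
bot.move_l(tcp(lever_tip(th,dz=.004),th).tolist(),Qc(th),velocity=.03);st("a")
bot.move_l(tcp(lever_tip(th,dz=.010),th).tolist(),Qc(th),velocity=.03);st("b")
bot.dwell(.3);s=st("hold")
tip=lever_tip(th,dz=.010)-HINGE;print("tip rel hinge",tip@X,tip@Z)
for n in("top","scene"): snap("l2",n)
E
python3 -c "
import cv2,numpy as np
a=cv2.imread('pics/top_l2.png')[140:240,260:390];b=cv2.imread('pics/scene_l2.png')[180:290,270:380]
cv2.imwrite('pics/l2.png',np.vstack([cv2.resize(a,(390,300)),cv2.resize(b,(390,390)) if 0 else cv2.resize(b,(390,300))]))"
```

```text
a t19.69 p [0.4795 0.0053 0.0242] w0.0220 F [ 0.2157 -0.0024 -0.8989]
b t20.04 p [0.4793 0.0056 0.0303] w0.0215 F [-0.7611 -0.3223 -2.1215]
hold t20.34 p [0.4795 0.0058 0.0304] w0.0214 F [ 0.2965 -0.0896 -2.4843]
tip rel hinge -0.09633109195448747 0.00936594739189503
```

View pics/l2.png

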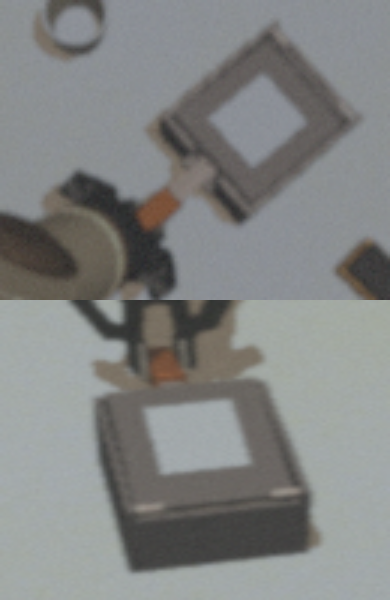

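The lid is off its catches and riding on the blade, with its front edge above the rim and about 2 N of downward load. Swinging it open along the hinge arc.

```bash
python3 - <<'E'
from plan import *
for phi in np.arange(.3,1.81,.15):
    a=(phi-.3)/1.5; th=.4-.1*a; r=.093-.008*a
    try: bot.move_l(tcp(lid_tip(phi,r),th).tolist(),Qc(th),velocity=.06)
    except bot.MotionError as e: print("ERR",phi,e);break
    s=st("phi%.2f"%phi)
    if np.linalg.norm(s["contact_force"])>25: print("stop");break
for n in("top","scene"): snap("s1",n)
E
python3 -c "
import cv2,numpy as np
a=cv2.imread('pics/top_s1.png')[120:240,260:400];b=cv2.imread('pics/scene_s1.png')[130:290,240:400]
cv2.imwrite('pics/s1.png',np.vstack([cv2.resize(a,(350,300)),cv2.resize(b,(350,300))]))"
```

```text
phi0.30 t20.73 p [0.4834 0.0027 0.0386] w0.0214 F [ 0.1896 -0.0183 -0.7574]
phi0.45 t21.12 p [ 0.4856 -0.0003  0.0526] w0.0215 F [ 0.1969 -0.1602 -0.4269]
phi0.60 t21.52 p [ 0.489  -0.0047  0.0656] w0.0216 F [ 0.4387 -0.9679 -1.3275]
phi0.75 t21.90 p [ 0.4938 -0.0103  0.0778] w0.0218 F [ 0.3571  0.094  -1.7771]
phi0.90 t22.28 p [ 0.4996 -0.0169  0.0886] w0.0219 F [ 0.1769 -0.6842 -0.5016]
phi1.05 t22.66 p [ 0.5063 -0.0245  0.0978] w0.0214 F [-0.4393 -0.3688 -0.431 ]
phi1.20 t23.03 p [ 0.5136 -0.033   0.1053] w0.0217 F [ 0.1179 -0.4358 -1.2368]
phi1.35 t23.40 p [ 0.5214 -0.0419  0.111 ] w0.0214 F [ 0.3061 -0.4097 -1.2563]
phi1.50 t23.77 p [ 0.5295 -0.0512  0.1147] w0.0216 F [-0.1343  0.4951 -1.4454]
phi1.65 t24.12 p [ 0.5377 -0.0607  0.1166] w0.0215 F [-0.0595  0.0312 -0.8853]
phi1.80 t24.48 p [ 0.5458 -0.07    0.1164] w0.0216 F [ 0.267  -0.2114 -0.1273]
```

View pics/s1.png

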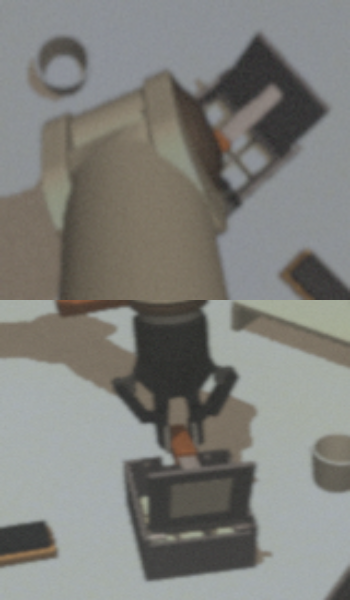

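The lid is open. I'll measure its angle from the free-edge corners, enlarged.

```bash
cat > lid.py <<'E'
import sys
from ov import *
from plan import HINGE,X,Z
Y=np.cross(Z,X)
def lidpts(phi,off=-.004): 
    f=lambda r,y:HINGE+X*(-r*np.cos(phi)+off*np.sin(phi))+Z*(r*np.sin(phi)+off*np.cos(phi))+Y*y
    return np.array([f(.117,-.052),f(.117,.052),f(.004,.052),f(.004,-.052)])
tag=sys.argv[1]
P=[(lidpts(a),c) for a,c in((1.4,(0,0,255)),(1.6,(0,200,0)),(1.8,(255,0,0)))]
draw("scene",285,180,90,90,6,P,"pics/x1.png",src=cv2.imread(f"pics/scene_{tag}.png"),alpha=1.5)
draw("top",310,120,90,90,6,P,"pics/x2.png",src=cv2.imread(f"pics/top_{tag}.png"),alpha=1.5)
a=np.hstack([cv2.imread("pics/x1.png"),cv2.imread("pics/x2.png")]);cv2.imwrite(f"pics/lid_{tag}.png",cv2.resize(a,(800,400),interpolation=cv2.INTER_AREA))
E
python3 lid.py s1
```

```text
(no output)
```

View pics/lid_s1.png

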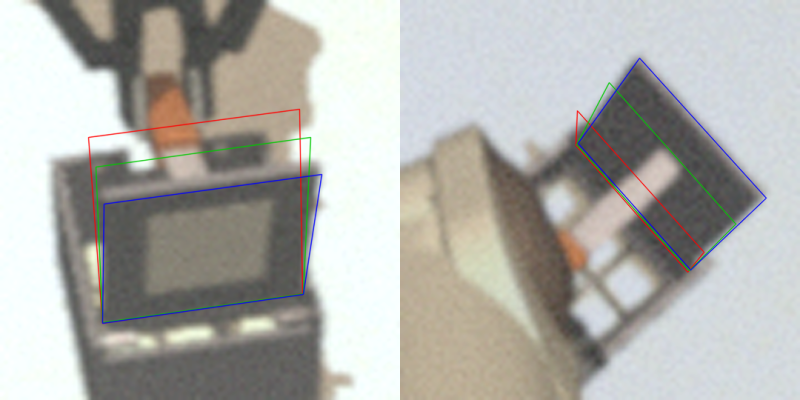

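The lid stands at about 1.8 rad in both views (blue outline). Now I withdraw and lay the tool down.

```bash
python3 - <<'E'
from plan import *
p=tcp(lid_tip(1.8,.085),.3)
bot.move_l((p-.13*X+.015*Z).tolist(),velocity=.12);st("back")
Q=q(-1.2,0,-1)
bot.move_pose([.45,.15,.15],Q);st("over")
bot.move_l([.45,.15,.03],velocity=.15)
r=bot.move_l([.45,.15,.005],velocity=.03,force_limit=4);st(f"low {r}")
for n in("top","scene"): snap("q1",n)
E
python3 lid.py q1
python3 -c "
import cv2,numpy as np
a=cv2.imread('pics/top_q1.png')[120:260,210:380];b=cv2.imread('pics/scene_q1.png')[110:290,240:420]
cv2.imwrite('pics/q1.png',np.hstack([cv2.resize(a,(400,330)),cv2.resize(b,(400,400))[:330]]))"
```

```text
back t25.82 p [0.4608 0.0275 0.1316] w0.0216 F [ 0.2434 -0.1378 -0.0987]
over t26.38 p [0.4505 0.1492 0.1498] w0.0217 F [-0.28    0.2271 -1.5062]
low True t28.18 p [0.4495 0.1498 0.0045] w0.0215 F [-0.7575  0.4452  5.7856]
```

View pics/q1.png

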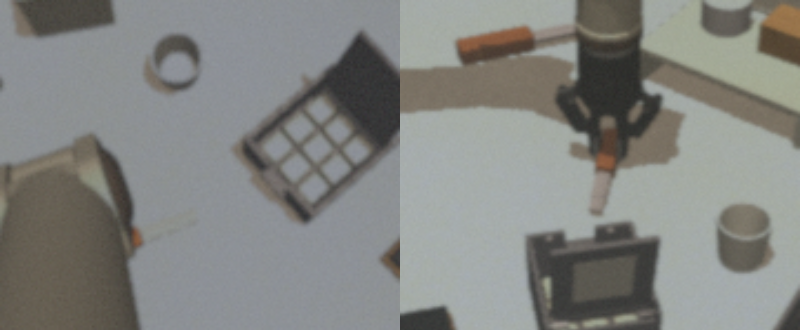

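The tool is on the counter with about 100 mm of clearance to the caddy, and the lid has stayed open. Releasing and withdrawing.

```bash
python3 - <<'E'
from plan import *
fingers.set_gripper(.05);bot.dwell(.2)
bot.move_l([.45,.15,.15],velocity=.2)
bot.move_pose([.35,.3,.3],q(-1.2,0,-1));st()
for n in("top","scene"): snap("z1",n)
E
python3 lid.py z1
python3 - <<'E'
from ov import *
P=tool((.45,.15,-1.2))
for n,a in(("top",(200,170,110,90,5)),("scene",(270,130,110,90,5))): draw(n,*a,P,f"pics/y_{n}.png",src=cv2.imread(f"pics/{n}_z1.png"),alpha=1.3)
a=np.vstack([np.hstack([cv2.imread("pics/y_top.png"),cv2.imread("pics/y_scene.png")])])
a=cv2.resize(a,(800,327));b=cv2.resize(cv2.imread("pics/lid_z1.png"),(540,270))
cv2.imwrite("pics/z1.png",np.vstack([a,cv2.copyMakeBorder(b,0,0,0,260,cv2.BORDER_CONSTANT)]))
E
```

```text
t30.68 p [0.3503 0.2985 0.2985] w0.0502 F [-0.0392 -0.0155  0.1248]
```

View pics/z1.png

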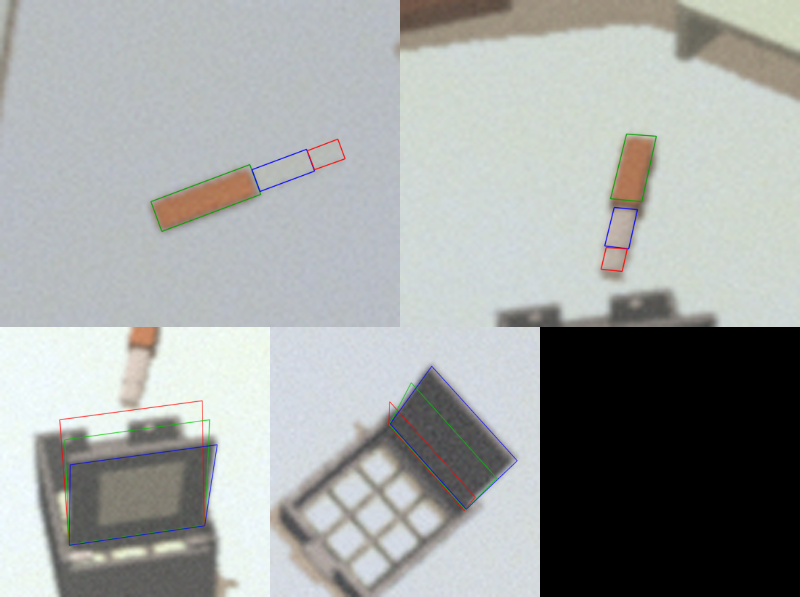

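View pics/top_z1.png

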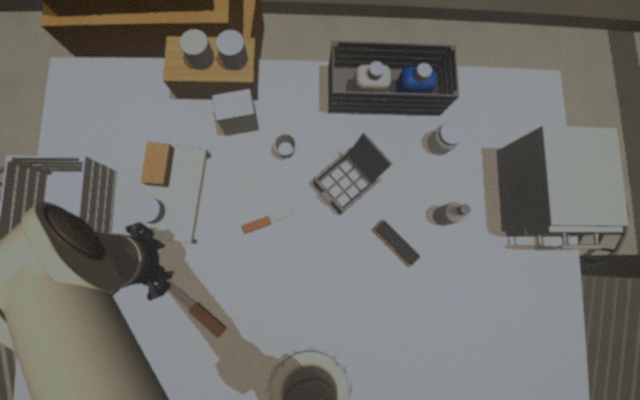

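The tool lies flat, matching the flat model in both views: handle at top px (257,225), tip at (293,213). The lid is at about 1.8 rad, and the bystanders I can see stand where they were. Handing in.

```bash
python3 -c "
from station import order;print(order.finish_job())"
```

```text
the job is handed in; nothing more can be done
None
```

The job is done and handed in at about 31 s on the robot clock. No verdict was reported.

- **Drawing out:** I pulled the small tool out by its blade by 140 mm, laid it down in front of the riser and let go. That put the handle about 0.15 m in front of the riser's centre. I then took it again by the handle.
- **Levering and opening:** I put the tip about 29 mm into the notch and levered on the ledge until the lid came off its catches. I then lifted it on the blade and swung it round the hinge.
- **Final state from both cameras:** The lid stands at about 1.8 rad. The tool lies flat at about (0.45, 0.15), its tip about 85 mm from the caddy's ledge and its handle about 0.24 m from the riser's centre. The scoop, jar, spray, brush, carton and sheets box look unmoved. The arm partly hid the tin in the last picture, but nothing had come near it.

**What went wrong:** At the end of the levering the handle's rear end touched the counter, and the wrist read about 69 N for roughly 0.3 s, against the 120 N limit. I eased off and finished by lifting. I measured the lid angle only after the swing. That it passed 0.1 rad while levering rests on geometry and on seeing its edge above the rim.

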